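# Restock a spring-fed jam jar lane and latch its gate

## Task

The jar lane on the counter has room for one more jam jar. Push the loose jar over against the long guide wall in front of the lane's mouth, then slide it along that wall into the lane and up against the jar already there, and swing the gate shut behind it until the drop latch catches, so that the spring follower holds both jars against the gate. Keep both jars standing on the worktop (slide it, do not lift it), and leave the other things on the counter where they are.

Things in the scene. Friction and masses are not known exactly. Their poses are not given: they have to be found in the camera images.
- display: the jar lane, a wooden rack fixed to the worktop, open above and below (jars stand on the worktop). Origin: middle of its mouth, on the worktop; x points into the lane, y left, z up. Inner width 68 mm (y -34 to +34 mm), walls 7 mm thick, 44 mm high, lined with smooth steel. The right, short wall begins at the mouth (x = 4 mm); both end at the rear board, x = 149 mm. Brackets stand 18 mm out at their feet
- guide_wall_end (a point): front end of the left, long wall (the guide wall), on its inner face at worktop height: x = -188, y = +34 mm of the display, same axes. From here the wall runs straight along x, past the mouth, into the lane
- latch_nose (a point): lowest point of the drop latch, a steel hook on the outer side of the guide wall: x = -9, y = 46, z = 46 mm of the display. Hook and sloping nose span x = -29 to +40 mm and reach up to z = 67 mm (81 mm while lifted). A light spring keeps it down; the closing gate's rod lifts it unaided, and it drops in front of the rod at the closed position
- new_jar: the loose jam jar to be loaded: round, upright, lidded, 97 mm high, 62 mm across, 64 mm at the lid (top 11 mm), about 0.3 kg; starts 105 to 150 mm before the mouth, off the guide wall. Origin: centre of its underside, z up. In the display's frame its origin is at y = +3 mm when it touches the guide wall, at x = +15 mm when it meets the resting stock jar and +32 mm behind the latched gate
- stock_jar: the jar already in the lane, same kind and origin, resting against the follower; about 78 mm inside the mouth at the start, about 95 mm when the gate is latched
- gate (a joint): the gate on the right of the mouth, rad: 0 closed across the mouth (latched), growing as its free end swings out to the front and on to the right; starts 2.3 to 2.7. Turns freely on a vertical axis at x = -3, y = -41 mm of the display and stays where left. It can be pressed 0.06 past closed; the latch drops before that. Closing it on the jars takes about 10 N at 50 mm from the axis; unlatched, the jars push it open again
- gate_panel (a point): middle of the gate panel's thickness, 45 mm from the hinge axis, 55 mm up; y axis along the panel to its free end, x axis into the lane when closed. Smooth steel panel 6 mm thick, 7 to 71 mm from the hinge axis, z = 8 to 68 mm; on its free edge a 6 mm steel rod at z = 53 mm, out to 95 mm from the axis, that passes over the guide wall into the latch
- follower (a joint): spring follower behind the stock jar, m: 0 at its front stop, growing into the lane, at most 0.024; pushes toward the mouth with 8 N. At 0 the stock jar leaves the new jar 16 mm too far forward for the closed gate, so jar or gate must press it back (up to 15 N with friction); about 0.015 when latched on two jars
- ramekin: bystander: small white porcelain pot, 66 mm across, 37 mm high, beside the short wall; origin: centre of its underside
- cutter_small: bystander: fluted steel pastry cutter, 54 mm across, 33 mm high, outside the guide wall near the mouth; origin: centre of its underside
- cinnamon_jar: bystander: slim spice jar with a black cap, 41 mm across, 105 mm high, outside the guide wall farther back; origin: centre of its underside
- cutter_large: bystander: fluted steel pastry cutter, 70 mm across, 33 mm high, out to the right of the short wall; origin: centre of its underside
- brush: bystander: flat pastry brush lying on the worktop, 195 mm long, 38 mm wide, 14 mm high, well to the right; origin: centre of its underside
Mind the look-alikes: they are no part of the job. What is shaped like the new_jar but yellow is not meant.

How it is judged:
By the outcome, as a careful person would: the job done as asked, in the order asked, and still so for the second after the job is handed in, with the robot touching nothing.
It also fails if it takes over 59 s, if anything falls off the work surface, if the arm or the gripper's body presses on something with over 40 N, if the wrist force passes 120 N, or if a joint passes its speed limit or range.

## Robot

A 7-joint arm with a two-finger parallel gripper is mounted at the origin on a cart in front of the work surface, level with it; the furniture and walls round the work are solid. World frame = base frame: x ahead of the robot, y to its left, z up, the work surface at z = 0. Lengths are in mm, angles in rad, forces in N, time in s.
With the tool pointing down it reaches from about 425 to 800 mm from the base axis. Payload 8.3 kg.
Tool frame: the origin (TCP) lies at the very end of the fingers, on their centre line; the grasp point (between the pads) lies 19 mm behind it; z points along the fingers, y is the line along which they close (so a half turn about z gives the same grasp; the last joint's range is limited). The gripper opens to 85 mm and grips with 20 to 120 N. Pads are 22 mm wide; open, the fingers measure 114 mm over their backs; the gripper's body (76 mm by 85 mm) begins 54 mm behind the grasp point. The pads swing forward as they close: fully open they stand 13 mm farther back than shut.
Start: joints at [-1.4, 0.383, 0.016, 1.37, -0.006, 1.388, -0.046], TCP at [144.745, 607.99, 231.279] pointing down, gripper open.
Joint ranges: [-2.95, 2.95], [-0.25, 2.06], [-1.52, 1.56], [0.18, 2.33], [-1.44, 4.58], [0.02, 2.06], [-3.01, 3.01]. Speed limits (rad/s): [2.39, 2.39, 3.01, 3.01, 3.14, 3.14, 3.14].

## Interface

Orientations are given as a unit quaternion [x, y, z, w].
In Python, from cell import sense, snapshot, camera_info, job gives the robot as it stands.
- The arm moves only by the tool jog_arm, never from a script. Its argument "plan" is a list of rows, each an object with "offset": the shift along the tool's x, y, z in cm, a list of three; "roll": the turn about the tool's z in degrees. A call has 1 to 8 rows; each row shifts and turns the commanded pose from where the row before left it, along the tool's axes as they then stand; what a row does not reach is not made up. A row lasts 1/10 s, in which the tool goes at most 50 mm and 8.59 degrees, less where a joint would pass 70% of its speed; a pose out of reach is approached as far as the arm can. A call with a gripper value outside its range is refused whole. "grip" is the finger opening in cm, from 0 to 8.54, set as the call begins (left out, the last holds). The fingers move at their own pace and stop on an object; the grip force is fixed at half the most. Time passes only in rows, so rows that do not move let the fingers close. It gives the time, the measured TCP pose, the force, the opening and the grip force at its end, in the units of the state.
- sense(): the state, without advancing time (a new reading comes with each control period).
- snapshot(name): name is "side" or "top" or "wrist"; returns the picture (384x512x3 uint8, red, green, blue); there is no depth.
- camera_info(name): a dict with "intrinsics" (3x3 intrinsics, pixels), "dist" ([k1, k2, p1, p2, k3] as OpenCV has them; the pictures are not rectified), "R" (3x3) and "t" (3): a world point X has camera coordinates R X + t; the wrist camera has in their place "mount" (4x4, takes a point from camera to tool coordinates, whose origin is the TCP and whose axes are the flange's). Camera axes: x right, y down, z forward; pixel columns grow to the right and rows downward; lengths in mm; the calibration is good to about 2 mm. A picture is of the moment at which its call begins: read the wrist's pose just before it. camera_info takes no time and is no camera call.
- job.close_job(): hands the job in; it is judged then, once.
The state is a dict: "time": time; "q": joint angles; "dq": joint speeds; "joint_efforts": joint torques, N m; "eef_pos": TCP position; "ee_rot": TCP orientation; "ft_force": force on the tool from outside, world axes, zero at the start; "torque": the same for the moment, N m; "finger_gap": opening from 0.0 (shut) to 1.0 (fully open); "grasp_force": force on a finger pad.
Only numpy, scipy, OpenCV 4.12 (cv2) and the standard library are available. Lean on these libraries where they do the work, as an engineer would, in place of code of your own. Each camera call takes 0.05 s, during which the arm holds its last target. There are 200 camera calls.

## Working session

There is one attempt and no reset: what is moved stays moved. The work goes in short steps, Python scripts to look and compute and a tool call to move; the robot and the scene stay as the last step left them, time stands still between calls to the robot, and variables do not carry over. Pictures are saved under pics/ and viewed, at most 10 in all, crops included, and the job is handed in when it is done.

Besides the shell and the picture viewer there is one more tool, called after ">>>" by a JSON object that holds its "api" and its "payload". jog_arm: Moves the arm, as the interface text tells. Its arguments: {"type":"object","properties":{"plan":{"type":"array"},"grip":{"type":"number"}},"required":["plan"]}

```bash
ls; mkdir -p pics
python3 - <<'E'
from cell import sense,snapshot,camera_info
import cv2,numpy as np
s=sense();print({k:np.round(v,3).tolist() for k,v in s.items()})
for n in("top","side"):
    im=snapshot(n);cv2.imwrite(f"pics/{n}0.png",im[:,:,::-1])
    print(n,camera_info(n))
print(camera_info("wrist"))
E
```

```text
pics
{'time': 0.0, 'q': [-1.4, 0.384, 0.016, 1.371, -0.006, 1.388, -0.047], 'dq': [0.002, -0.002, 0.001, 0.001, 0.0, -0.002, 0.0], 'joint_efforts': [0.0, -62.759, 0.845, -37.181, 0.017, 0.014, 0.0], 'eef_pos': [144.646, 607.509, 230.272], 'ee_rot': [0.117, 0.993, -0.001, -0.0], 'ft_force': [-0.619, -0.321, 0.369], 'torque': [-0.015, -0.024, -0.028], 'grasp_force': 0.0, 'finger_gap': 1.003}
top {'intrinsics': array([[397.47388062,   0.        , 257.27962001],
       [  0.        , 397.47388062, 188.75966959],
       [  0.        ,   0.        ,   1.        ]]), 'dist': array([-0.07400935,  0.        ,  0.        ,  0.        ,  0.        ]), 'R': array([[-0.02018973, -0.99975049, -0.00955726],
       [-0.99731261,  0.02081202, -0.0702454 ],
       [ 0.07042678,  0.00811334, -0.99748396]]), 't': array([-434.7522187 ,  539.15070676,  864.8325837 ])}
side {'intrinsics': array([[439.16366675,   0.        , 267.19115221],
       [  0.        , 439.16366675, 191.70835473],
       [  0.        ,   0.        ,   1.        ]]), 'dist': array([-0.05854571,  0.        ,  0.        ,  0.        ,  0.        ]), 'R': array([[ 0.91931665, -0.39335103,  0.01148295],
       [-0.32576163, -0.77707245, -0.53855154],
       [ 0.22076289,  0.4913587 , -0.84251432]]), 't': array([-653.10550799, -161.30684578, 1211.63473859])}
{'intrinsics': array([[282.17475027,   0.        , 251.53210603],
       [  0.        , 282.17475027, 191.85312122],
       [  0.        ,   0.        ,   1.        ]]), 'dist': array([-0.01140598,  0.        ,  0.        ,  0.        ,  0.        ]), 'mount': array([[-8.71618264e-04, -9.47696004e-01, -3.19173189e-01,
         8.20297227e+01],
       [ 9.99999552e-01, -9.43798507e-04,  7.14853290e-05,
         2.02643298e+00],
       [-3.68981540e-04, -3.19172984e-01,  9.47696402e-01,
        -1.42630594e+02],
       [ 0.00000000e+00,  0.00000000e+00,  0.00000000e+00,
         1.00000000e+00]])}
```

View pics/top0.png

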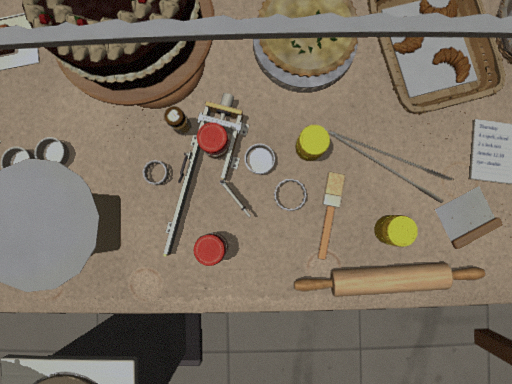

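View pics/side0.png

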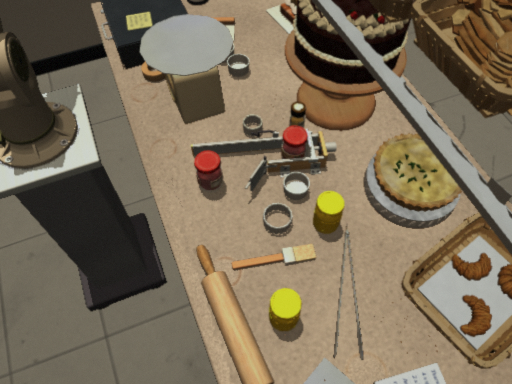

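The top view shows the new jar's lid at about (210,249) and the stock jar at (212,138). The guide wall runs from (167,253) up to about (195,140), and the gate runs from (223,182) to (252,214). The side view agrees. I'll measure from masks and an enlarged crop.

```bash
cat > h.py <<'E'
import cv2,numpy as np
from cell import camera_info,sense,snapshot
from scipy.spatial.transform import Rotation as Ro
def cam(n,s=None):
    c=camera_info(n);K=np.array(c["intrinsics"]);d=np.array(c["dist"])
    if n=="wrist":
        s=s or sense();M=np.array(c["mount"]);T=np.eye(4)
        T[:3,:3]=Ro.from_quat(s["ee_rot"]).as_matrix();T[:3,3]=s["eef_pos"]
        W=np.linalg.inv(T@M);return K,d,W[:3,:3],W[:3,3]
    return K,d,np.array(c["R"]),np.array(c["t"])
def toplane(C,uv,z):
    K,d,R,t=C
    p=cv2.undistortPoints(np.array(uv,float).reshape(-1,1,2),K,d)[:,0]
    r=np.c_[p,np.ones(len(p))]@R; o=-R.T@t
    return o+r*((z-o[2])/r[:,2])[:,None]
def proj(C,X):
    K,d,R,t=C
    return cv2.projectPoints(np.array(X,float).reshape(-1,1,3),cv2.Rodrigues(R)[0],t,K,d)[0][:,0]
E
python3 - <<'E'
from h import *
for n in("top","side"):
    C=cam(n);im=cv2.imread(f"pics/{n}0.png");h=cv2.cvtColor(im,cv2.COLOR_BGR2HSV)
    print(n,"cam",-C[2].T@C[3],"tcp",proj(C,[[145,608,231],[0,0,0]]).tolist())
    m=(((h[...,0]<6)|(h[...,0]>174))&(h[...,1]>150)&(h[...,2]>90)).astype(np.uint8)
    k,l,st,ce=cv2.connectedComponentsWithStats(m)
    for i in range(1,k):
        if st[i,4]>200: print(st[i],ce[i],toplane(C,[ce[i]],97)[0].round(1))
a=cv2.imread("pics/top0.png")[85:265,135:315]
cv2.imwrite("pics/topc.png",cv2.resize(a,(594,594),interpolation=cv2.INTER_CUBIC))
E
```

```text
top cam [ 468.01689546 -452.88123621  896.37444494] tcp [[-243.2032358351782, 375.5171414815076], [66.9533731494441, 424.78958754745616]]
[197 123  30  31 622] [211.54662379 137.15434084] [ 632.  -355.2   97. ]
[194 235  30  31 636] [208.76257862 249.58647799] [ 404.4 -346.8   97. ]
side cam [ 280.3792076  -977.59409665  941.447144  ] tcp [[30.447513069557886, -60.40426535330073], [34.74187666153858, 134.29701922099548]]
[283 125  24  20 370] [294.71621622 134.92162162] [ 631.1 -357.1   97. ]
[194 150  26  22 441] [206.69387755 160.41950113] [ 403.2 -347.6   97. ]
```

View pics/topc.png

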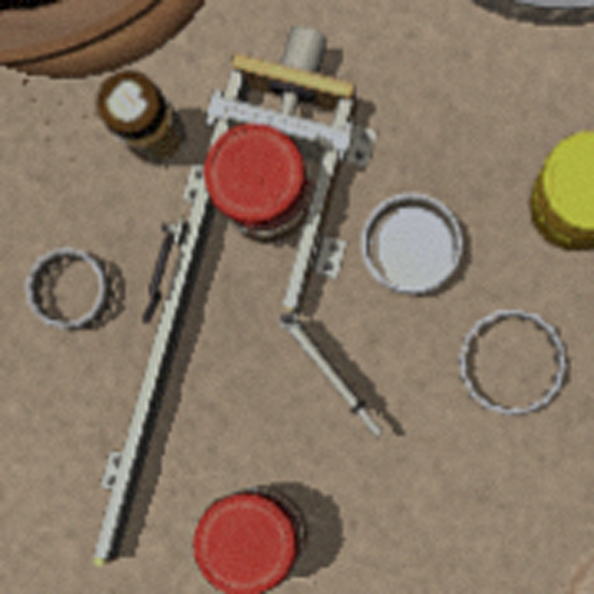

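The crop shows the wall top from (104,558) to about (205,205), the hinge at (288,319) and the rod tip at (380,432). I'll fit the wall line and the gate angle next.

Run:
```python
from h import *
C=cam("top");im=cv2.imread("pics/top0.png");h=cv2.cvtColor(im,cv2.COLOR_BGR2HSV).astype(int)
P=lambda u,v,z:toplane(C,[[135+u/3.3-.35,85+v/3.3-.35]],z)[0]
m=np.zeros(h.shape[:2],np.uint8)
pts=[]
A=np.array([135+104/3.3,85+555/3.3]);B=np.array([135+203/3.3,85+210/3.3])
n=np.array([B[1]-A[1],A[0]-B[0]]);n/=np.linalg.norm(n)
for f in np.linspace(.04,.96,60):
    c=A+f*(B-A);k=np.arange(-6,6.01,.25)
    s=c+k[:,None]*n
    g=cv2.remap(im,s[:,0].astype(np.float32)[None],s[:,1].astype(np.float32)[None],cv2.INTER_LINEAR)[0].astype(float)
    w=np.clip(g[:,0]-135,0,None) # blue: white wall vs brown
    if w.sum()>50: pts.append(s.T@w/w.sum())
q=toplane(C,pts,44)[:,:2]
vx,vy,x0,y0=cv2.fitLine(q.astype(np.float32),cv2.DIST_HUBER,0,.01,.01).ravel()
if vx<0:vx,vy=-vx,-vy
r=(q-[x0,y0])@[-vy,vx];print("yaw",np.degrees(np.arctan2(vy,vx)),"res",r.std())
e=P(104,560,44)[:2];u=np.array([vx,vy]);l=np.array([-vy,vx])
e=np.array([x0,y0])+((e-[x0,y0])@u)*u
O=e+188*u-37.5*l
print("origin",O)
D=lambda p:np.round([(p-O)@u,(p-O)@l],1)
for nm,p in dict(new=(404,-347),stock=(631.5,-356.)).items(): print(nm,D(np.array(p)))
print("hinge",D(P(288,319,68)[:2]),"rodtip",D(P(380,432,53)[:2]),"rwall front",D(P(291,307,44)[:2]))
print("panelend",D(P(358,403,68)[:2]))
for nm,z,p in(("ram",37,(413,245)),("cs",33,(68,288)),("cin",105,(131,101)),("cl",33,(514,361))): print(nm,D(P(*p,z)[:2]),P(*p,z)[:2].round())
```

```text
yaw -16.68068 res 0.681479408692999
origin [ 561.90807132 -333.96564557]
new [-147.5  -57.8]
stock [73.  -1.1]
hinge [ -6.4 -42. ] rodtip [ -59.8 -117.2] rwall front [  3.1 -38.9]
panelend [-45.8 -99.3]
ram [  64.7 -104.6] [ 594. -453.]
cs [-23.6 109.7] [ 571. -222.]
cin [95.5 84.5] [ 678. -280.]
cl [   8.7 -189.2] [ 516. -518.]
```

Run:
```python
from h import *
T=cam("top");S=cam("side")
def tri(a,b):
    oa=-T[2].T@T[3];ob=-S[2].T@S[3];ra=toplane(T,[a],0)[0]-oa;rb=toplane(S,[b],0)[0]-ob
    k=np.linalg.lstsq(np.c_[ra,-rb],ob-oa,rcond=None)[0];p,q=oa+k[0]*ra,ob+k[1]*rb
    return ((p+q)/2).round(),np.linalg.norm(p-q).round()
print("disc",tri((36,225),(187,43)), "disc left/right edge", tri((98,222),(187,72)))
print("cake top ~", tri((130,40),(352,22)))
print("cinn",tri((174,116),(298,105)))
# beam: lower edge in top is at rows ~ (0,48)-(511,32); pick edge points, test heights
for z in(200,300,400,500,600,700): print(z,toplane(T,[(0,48),(511,32)],z)[:,:2].round().tolist(),toplane(S,[(320,10),(440,125),(505,225)],z)[:,:2].round().tolist())
```

```text
disc (array([461., -50., 203.]), np.float64(2.0)) disc left/right edge (array([ 447., -157.,  198.]), np.float64(35.0))
cake top ~ (array([ 769., -267.,  321.]), np.float64(57.0))
cinn (array([ 674., -282.,  113.]), np.float64(1.0))
200 [[795.0, 36.0], [803.0, -931.0]] [[845.0, -52.0], [905.0, -532.0], [874.0, -796.0]]
300 [[748.0, -34.0], [755.0, -862.0]] [[769.0, -177.0], [821.0, -592.0], [794.0, -821.0]]
400 [[701.0, -104.0], [707.0, -794.0]] [[693.0, -302.0], [737.0, -652.0], [714.0, -845.0]]
500 [[654.0, -175.0], [659.0, -725.0]] [[616.0, -427.0], [652.0, -712.0], [634.0, -870.0]]
600 [[607.0, -245.0], [611.0, -656.0]] [[540.0, -551.0], [568.0, -772.0], [554.0, -894.0]]
700 [[560.0, -315.0], [563.0, -588.0]] [[464.0, -676.0], [484.0, -832.0], [474.0, -919.0]]
```

The disc-like stand tops out at z≈203 around (461,-50), and the beam is at z≈400, x≥700. I'll swing over at z≈300 and r≈510.

>>> {"api": "jog_arm", "payload": {"plan": [{"offset": [0, -3, -3], "roll": 0}, {"offset": [0, -3, -3], "roll": 0}, {"offset": [-3, -3, -1], "roll": 3}, {"offset": [-4.5, -1, 0], "roll": 5}, {"offset": [-4.5, -0.2, 0], "roll": 5}, {"offset": [-4.5, -0.2, 0], "roll": 5}, {"offset": [-4.5, -0.2, 0], "roll": 5}, {"offset": [-4.5, -0.2, 0], "roll": 5}], "grip": 3.0}}

```text
time: 0.9
eef_pos: [347.8, 396.4, 300.9]
ee_rot: [0.355, 0.935, -0.0, -0.0]
ft_force: [0.7, -0.4, 0.3]
finger_gap: 0.347
grasp_force: 0.0
```

>>> {"api": "jog_arm", "payload": {"plan": [{"offset": [-4.5, -0.2, 0], "roll": 5}, {"offset": [-4.5, -0.2, 0], "roll": 5}, {"offset": [-4.5, -0.2, 0], "roll": 5}, {"offset": [-4.5, -0.2, 0], "roll": 5}, {"offset": [-4.5, -0.2, 0], "roll": 5}, {"offset": [-4.5, -0.2, 0], "roll": 5}, {"offset": [-4.5, -0.2, 0], "roll": 5}, {"offset": [-4.5, -0.2, 0], "roll": 5}]}}

```text
time: 1.7
eef_pos: [515.5, 85.6, 300.9]
ee_rot: [0.653, 0.757, -0.0, -0.0]
ft_force: [0.6, -0.6, 0.1]
finger_gap: 0.356
grasp_force: 0.0
```

>>> {"api": "jog_arm", "payload": {"plan": [{"offset": [-4.5, -0.2, 0], "roll": 5}, {"offset": [-4.5, -0.2, 0], "roll": 5}, {"offset": [-4.5, -0.2, 0], "roll": 5}, {"offset": [-4.5, -0.2, 0], "roll": 5}, {"offset": [-4.5, 0, 0], "roll": 0}, {"offset": [-4.5, 0, 0], "roll": 0}, {"offset": [0, 0, 0], "roll": 0}]}}

```text
time: 2.4
eef_pos: [490.0, -187.5, 301.7]
ee_rot: [0.777, 0.629, -0.001, 0.001]
ft_force: [0.5, -0.1, -0.0]
finger_gap: 0.356
grasp_force: 0.0
```

>>> {"api": "jog_arm", "payload": {"plan": [{"offset": [0, 0, 0], "roll": 4.7}, {"offset": [-4.3, -0.7, 2], "roll": 0}, {"offset": [-4, -0.7, 2], "roll": 0}, {"offset": [-4, -0.7, 2], "roll": 0}, {"offset": [-4, -0.7, 2], "roll": 0}, {"offset": [-4, -0.7, 2], "roll": 0}, {"offset": [-4, 0, 2], "roll": 0}, {"offset": [0, 0, 0], "roll": 0}]}}

```text
time: 3.2
eef_pos: [386.6, -408.0, 178.4]
ee_rot: [0.802, 0.598, -0.002, -0.002]
ft_force: [-1.0, 1.0, -0.3]
finger_gap: 0.354
grasp_force: 0.0
```

Run:
```python
from h import *
s=sense();im=snapshot("wrist");cv2.imwrite("pics/w1.png",im[:,:,::-1])
C=cam("wrist",s);print(s["eef_pos"],s["ee_rot"],s["finger_gap"])
h=cv2.cvtColor(im,cv2.COLOR_RGB2HSV)
m=(((h[...,0]<6)|(h[...,0]>174))&(h[...,1]>150)&(h[...,2]>90)).astype(np.uint8)
k,l,st,ce=cv2.connectedComponentsWithStats(m)
for i in range(1,k):
    if st[i,4]>200: print(st[i],ce[i],toplane(C,[ce[i]],97)[0].round(1))
O=np.array([559,-333.1]);u=np.array([.958,-.287]);l=np.array([.287,.958])
for d,z in(((-188,34),0),((-188,34),44),((0,34),44),((-3,-41),68),((-61,-117),53)):
    print(d,z,proj(C,[[*(O+d[0]*u+d[1]*l),z]]).round(1))
```

```text
[ 386.58037645 -407.95512771  178.44835569] [ 0.80185291  0.59751478 -0.00230047 -0.00164354] 0.35388944928003746
[ 210   79   79   82 4901] [249.22546419 119.39318506] [ 403.8 -342.5   97. ]
(-188, 34) 0 [[208.4  22.3]]
(-188, 34) 44 [[200.6   9.4]]
(0, 34) 44 [[420.6   9.9]]
(-3, -41) 68 [[416.7 102.1]]
(-61, -117) 53 [[335.8 182.1]]
```

View pics/w1.png

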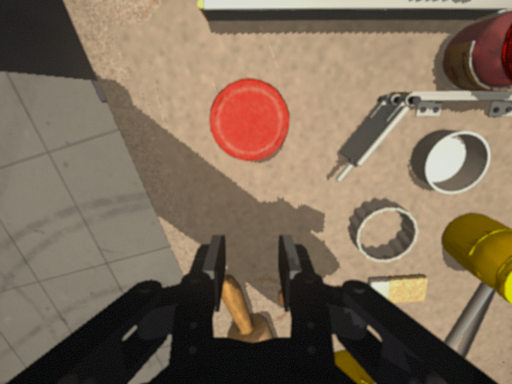

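The wrist view confirms the wall end at about (204,10), the jar lid at (249,119), the hinge near (410,102) and the rod tip at (343,176), all close to what I predicted. The space for the descent is clear.

>>> {"api": "jog_arm", "payload": {"plan": [{"offset": [0, 0, 4.5], "roll": 0}, {"offset": [0, 0, 4.5], "roll": 0}, {"offset": [0, 0, 4.0], "roll": 0}, {"offset": [0, 0, 1.5], "roll": 0}, {"offset": [1, 0, 0], "roll": 0}, {"offset": [1, 0, 0], "roll": 0}, {"offset": [0.5, 0, 0], "roll": 0}, {"offset": [0.5, 0, 0], "roll": 0}]}}

```text
time: 4.05
eef_pos: [401.7, -375.1, 38.2]
ee_rot: [0.799, 0.602, 0.001, 0.002]
ft_force: [-1.4, -1.7, 1.2]
finger_gap: 0.351
grasp_force: 1.0
```

>>> {"api": "jog_arm", "payload": {"plan": [{"offset": [0.5, 0, 0], "roll": 0}, {"offset": [0.5, 0, 0], "roll": 0}, {"offset": [0.5, 0, 0], "roll": 0}, {"offset": [0.5, 0, 0], "roll": 0}, {"offset": [0.5, 0, 0], "roll": 0}, {"offset": [0.5, 0, 0], "roll": 0}]}}

```text
time: 4.65
eef_pos: [408.8, -347.7, 37.4]
ee_rot: [0.8, 0.601, -0.0, 0.001]
ft_force: [-2.9, -6.1, 7.2]
finger_gap: 0.353
grasp_force: 1.9
```

Run:
```python
from h import *
s=sense();print(s["eef_pos"],s["ft_force"])
a=snapshot("side");
for n in("top","side"):
    im=snapshot(n) if n=="top" else a;C=cam(n);cv2.imwrite(f"pics/{n}1.png",im[:,:,::-1])
    h=cv2.cvtColor(im,cv2.COLOR_RGB2HSV)
    m=(((h[...,0]<6)|(h[...,0]>174))&(h[...,1]>150)&(h[...,2]>90)).astype(np.uint8)
    k,l,st,ce=cv2.connectedComponentsWithStats(m)
    for i in range(1,k):
        if st[i,4]>100: print(n,st[i],toplane(C,[ce[i]],97)[0].round(1))
cv2.imwrite("pics/c1.png",cv2.resize(a[70:270,130:390,::-1],(780,600),interpolation=cv2.INTER_CUBIC))
```

```text
[ 408.76721031 -347.71658779   37.39195384] [-2.92756912 -6.1375696   7.19363357]
top [197 123  30  30 620] [ 631.8 -355.2   97. ]
side [283 125  24  20 373] [ 631. -357.   97.]
```

View pics/c1.png

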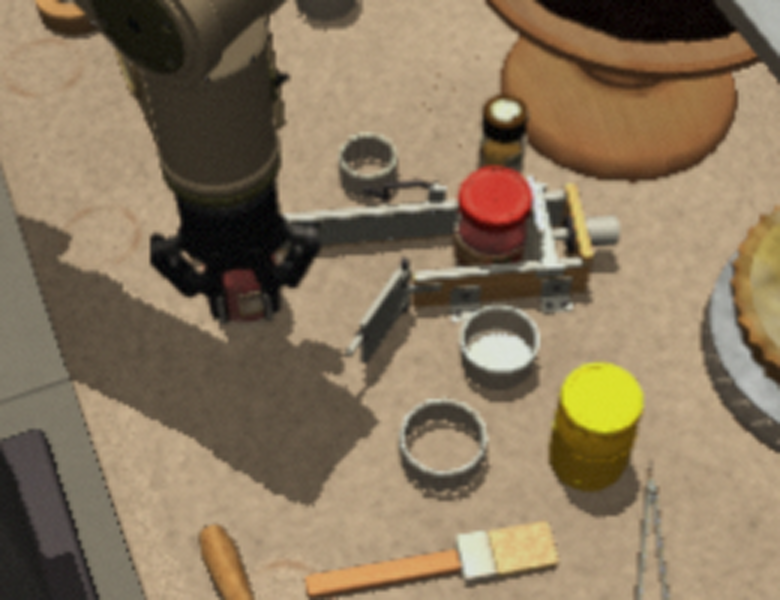

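The jar is between the fingertips and sliding. An upward force of 7 N suggests the palm is resting on the lid, so I'll raise slightly and continue to the wall.

>>> {"api": "jog_arm", "payload": {"plan": [{"offset": [-0.2, 0, -0.6], "roll": 0}, {"offset": [0, 0, -0.3], "roll": 0}, {"offset": [0.5, 0, 0], "roll": 0}, {"offset": [0.5, 0, 0], "roll": 0}]}}

```text
time: 5.15
eef_pos: [411.1, -339.1, 45.8]
ee_rot: [0.799, 0.601, -0.0, 0.001]
ft_force: [-1.6, -4.3, 4.6]
finger_gap: 0.35
grasp_force: 1.8
```

>>> {"api": "jog_arm", "payload": {"plan": [{"offset": [0.5, 0, 0], "roll": 0}, {"offset": [0.4, 0, 0], "roll": 0}, {"offset": [0.2, 0, 0], "roll": 0}]}}

```text
time: 5.45
eef_pos: [414.1, -328.4, 45.6]
ee_rot: [0.799, 0.601, -0.0, 0.001]
ft_force: [-2.9, -8.5, 3.7]
finger_gap: 0.349
grasp_force: 4.2
```

>>> {"api": "jog_arm", "payload": {"plan": [{"offset": [0.2, 0, 0], "roll": 0}, {"offset": [0.2, 0, 0], "roll": 0}]}}

```text
time: 5.65
eef_pos: [414.1, -327.7, 46.1]
ee_rot: [0.8, 0.6, -0.002, 0.002]
ft_force: [-5.4, -17.9, 3.3]
finger_gap: 0.346
grasp_force: 8.8
```

The jar is firmly on the wall at 18 N with no further travel. I'll back off, rise, move behind the jar and roll 90°.

>>> {"api": "jog_arm", "payload": {"plan": [{"offset": [-1.5, 0, 0], "roll": 0}, {"offset": [-3, 0, 0], "roll": 0}, {"offset": [0, 0, -4.8], "roll": 0}, {"offset": [0, 0, -4.8], "roll": 0}, {"offset": [0, -3, 0], "roll": 8}, {"offset": [0, 0, 0], "roll": 8}, {"offset": [0, 0, 0], "roll": 8}, {"offset": [0, 0, 0], "roll": 8}]}}

```text
time: 6.45
eef_pos: [374.1, -357.1, 140.7]
ee_rot: [0.935, 0.356, 0.0, -0.001]
ft_force: [0.2, -0.1, 0.3]
finger_gap: 0.351
grasp_force: 0.0
```

>>> {"api": "jog_arm", "payload": {"plan": [{"offset": [0, 0, 0], "roll": 8}, {"offset": [0, 0, 0], "roll": 8}, {"offset": [0, 0, 0], "roll": 8}, {"offset": [0, 0, 0], "roll": 8}, {"offset": [0, 0, 0], "roll": 8}, {"offset": [0, 0, 0], "roll": 8}, {"offset": [0, 0, 0], "roll": 8}, {"offset": [0, 0, 0], "roll": 1}]}}

```text
time: 7.25
eef_pos: [374.1, -357.4, 140.4]
ee_rot: [0.991, -0.132, -0.001, -0.001]
ft_force: [-0.4, 0.1, 0.5]
finger_gap: 0.35
grasp_force: 0.0
```

```bash
cat > look.py <<'E'
import sys
from h import *
O=np.array([559,-333.1]);u=np.array([.958,-.287]);l=np.array([.287,.958])
D=lambda p:np.round([(p[:2]-O)@u,(p[:2]-O)@l],1)
s=sense();R=Ro.from_quat(s["ee_rot"]).as_matrix()
print("t",s["time"],"tcp",s["eef_pos"].round(1) if hasattr(s["eef_pos"],"round") else s["eef_pos"],"D",D(np.array(s["eef_pos"])),"xaz_D",np.degrees(np.arctan2(R[1,0],R[0,0]))+16.7,"q",np.round(s["q"],2))
for n in sys.argv[2:]:
    im=snapshot(n);C=cam(n,s);cv2.imwrite(f"pics/{n}{sys.argv[1]}.png",im[:,:,::-1])
    h=cv2.cvtColor(im,cv2.COLOR_RGB2HSV)
    m=(((h[...,0]<6)|(h[...,0]>174))&(h[...,1]>150)&(h[...,2]>90)).astype(np.uint8)
    k,_,st,ce=cv2.connectedComponentsWithStats(m)
    for i in range(1,k):
        if st[i,4]>100: print(n,st[i],D(toplane(C,[ce[i]],97)[0]))
E
python3 look.py 2 top side wrist
```

```text
t 7.25 tcp [ 374.1 -357.4  140.4] D [-170.2  -76.3] xaz_D 1.5316793372440056 q [-0.29  0.48  1.28  1.83 -0.49  1.21 -0.69]
top [197 123  30  30 619] [76.  -0.3]
top [167 224  30  27 549] [-136.2    2.2]
side [283 125  24  20 371] [75.9 -2.4]
side [199 132  22  20 356] [-138.    -2.2]
wrist [  95  127   96   89 6129] [-137.8    1.7]
```

>>> {"api": "jog_arm", "payload": {"plan": [{"offset": [-3.5, 0, 0], "roll": 1.5}, {"offset": [0, -4, 0], "roll": 0}, {"offset": [0, -4, 0], "roll": 0}, {"offset": [0, 0, 4.8], "roll": 0}, {"offset": [0, 0, 4.8], "roll": 0}, {"offset": [1, 0, 0], "roll": 0}, {"offset": [0.7, 0, 0], "roll": 0}, {"offset": [0.5, 0, 0], "roll": 0}], "grip": 2.0}}

```text
time: 8.2
eef_pos: [385.1, -282.1, 47.6]
ee_rot: [0.989, -0.145, 0.001, 0.001]
ft_force: [-0.4, 0.9, 0.7]
finger_gap: 0.235
grasp_force: 0.0
```

```bash
python3 look.py 3
```

```text
t 8.2 tcp [ 385.1 -282.1   47.6] D [-181.2   -1. ] xaz_D 0.0033193338793857663 q [-0.4   0.5   1.2   2.02 -0.56  1.   -0.78]
```

>>> {"api": "jog_arm", "payload": {"plan": [{"offset": [0.3, -0.4, 0], "roll": 0}, {"offset": [0.6, 0, 0], "roll": 0}, {"offset": [0.8, 0, 0], "roll": 0}, {"offset": [0.8, 0, 0], "roll": 0}, {"offset": [0.8, 0, 0], "roll": 0}, {"offset": [0.8, 0, 0], "roll": 0}, {"offset": [0.8, 0, 0], "roll": 0}, {"offset": [0.8, 0, 0], "roll": 0}]}}

```text
time: 9.0
eef_pos: [438.9, -293.9, 46.7]
ee_rot: [0.989, -0.146, 0.0, 0.001]
ft_force: [-5.6, -1.2, 2.9]
finger_gap: 0.238
grasp_force: 2.4
```

```bash
python3 look.py 4 top side
```

```text
t 9.0 tcp [ 438.9 -293.9   46.7] D [-126.3    3. ] xaz_D -0.050906926969517485 q [-0.32  0.6   1.12  1.89 -0.62  1.05 -0.81]
top [197 123  30  31 620] [76.1 -0.3]
top [174 197  30  29 482] [-76.7   0.8]
side [283 126  24  19 370] [75.9 -2.5]
side [222 130  22  18 339] [-79.9   1.6]
```

>>> {"api": "jog_arm", "payload": {"plan": [{"offset": [0.8, 0, 0], "roll": 0}, {"offset": [0.8, 0, 0], "roll": 0}, {"offset": [0.8, 0, 0], "roll": 0}, {"offset": [0.8, 0, 0], "roll": 0}, {"offset": [0.8, 0, 0], "roll": 0}, {"offset": [0.8, 0, 0], "roll": 0}, {"offset": [0.8, 0, 0], "roll": 0}, {"offset": [0.8, 0, 0], "roll": 0}]}}

```text
time: 9.9
eef_pos: [499.9, -311.7, 46.3]
ee_rot: [0.989, -0.145, -0.0, 0.001]
ft_force: [-5.9, -2.4, 3.4]
finger_gap: 0.237
grasp_force: 2.6
```

>>> {"api": "jog_arm", "payload": {"plan": [{"offset": [0.8, 0, 0], "roll": 0}, {"offset": [0.8, 0, 0], "roll": 0}, {"offset": [0.6, 0, 0], "roll": 0}]}}

```text
time: 10.2
eef_pos: [521.2, -318.0, 46.3]
ee_rot: [0.989, -0.145, -0.0, 0.001]
ft_force: [-5.7, -2.0, 3.5]
finger_gap: 0.233
grasp_force: 2.5
```

```bash
python3 look.py 5 top side
```

```text
t 10.2 tcp [ 521.2 -318.    46.3] D [-40.5   3.7] xaz_D -0.002149538759503855 q [-0.21  0.74  1.03  1.66 -0.69  1.14 -0.86]
top [197 123  30  30 612] [76.1 -0.3]
top [191 157  24  27 289] [13.6 -3.4]
side [283 125  24  20 371] [75.9 -2.4]
side [257 127  21  18 324] [5.5 2.4]
```

>>> {"api": "jog_arm", "payload": {"plan": [{"offset": [0.5, 0, 0], "roll": 0}, {"offset": [0.5, 0, 0], "roll": 0}, {"offset": [0.3, 0, 0], "roll": 0}]}}

```text
time: 10.6
eef_pos: [533.8, -320.9, 45.8]
ee_rot: [0.989, -0.145, -0.0, 0.0]
ft_force: [-4.5, -1.3, 0.5]
finger_gap: 0.234
grasp_force: 0.9
```

>>> {"api": "jog_arm", "payload": {"plan": [{"offset": [0.3, 0, 0], "roll": 0}, {"offset": [0.3, 0, 0], "roll": 0}]}}

```text
time: 10.8
eef_pos: [537.0, -322.0, 45.3]
ee_rot: [0.989, -0.145, -0.002, -0.001]
ft_force: [-15.9, 4.2, 9.3]
finger_gap: 0.233
grasp_force: 0.0
```

```bash
python3 look.py 6 top side
```

```text
t 10.8 tcp [ 537.  -322.    45.3] D [-24.2   4.4] xaz_D -0.028871639609160837 q [-0.19  0.77  1.01  1.61 -0.7   1.17 -0.87]
top [195 121  32  54 834] [68.   0.1]
side [264 125  45  19 677] [54.4  1.7]
```

Contact with the stock jar showed as 16 N at x≈16, so the jar is seated. I'll retract, rise, and move beyond the gate's outer face.

>>> {"api": "jog_arm", "payload": {"plan": [{"offset": [-1.5, 0, 0], "roll": 0}, {"offset": [-4.5, 0, 0], "roll": 0}, {"offset": [0, 0, -4.8], "roll": 0}, {"offset": [0, 0, -4.8], "roll": 0}, {"offset": [4, 2.7, 0], "roll": 0}, {"offset": [4, 2.7, 0], "roll": 0}, {"offset": [0.4, 4, 0], "roll": 0}, {"offset": [0, 1.4, 0], "roll": -8}], "grip": 0}}

```text
time: 11.7
eef_pos: [531.6, -435.5, 141.1]
ee_rot: [0.997, -0.075, -0.0, 0.001]
ft_force: [-2.1, -0.6, -0.0]
finger_gap: 0.003
grasp_force: 0.0
```

>>> {"api": "jog_arm", "payload": {"plan": [{"offset": [0, 0, 0], "roll": -8.5}, {"offset": [0, 0, 0], "roll": -8.5}, {"offset": [0, 0, 0], "roll": -8.5}, {"offset": [0, 0, 0], "roll": -8.5}, {"offset": [0, 0, 0], "roll": -8.5}, {"offset": [0, 0, 0], "roll": -8.5}, {"offset": [0, 0, 0], "roll": -8.5}, {"offset": [0, 0, 0], "roll": -8.5}]}}

```text
time: 12.5
eef_pos: [533.2, -431.5, 141.7]
ee_rot: [0.867, 0.499, 0.001, 0.0]
ft_force: [-0.0, -0.3, 0.5]
finger_gap: -0.0
grasp_force: 0.0
```

>>> {"api": "jog_arm", "payload": {"plan": [{"offset": [0, 0, 0], "roll": -8.5}, {"offset": [0, 0, 0], "roll": -8.5}, {"offset": [0, 0, 0], "roll": -8.5}, {"offset": [0, 0, 0], "roll": -8.5}, {"offset": [0, 0, 0], "roll": -8.5}, {"offset": [0, 0, 0], "roll": -8.5}, {"offset": [0, 0, 0], "roll": -8.5}, {"offset": [0, 0, 0], "roll": -8.5}]}}

```text
time: 13.3
eef_pos: [533.1, -431.6, 141.7]
ee_rot: [0.44, 0.898, 0.0, 0.0]
ft_force: [0.4, -0.7, 0.4]
finger_gap: -0.0
grasp_force: 0.0
```

```bash
python3 look.py 7 top side wrist; python3 -c "
import cv2,numpy as np
a=cv2.imread('pics/wrist7.png');b=cv2.imread('pics/side7.png')[90:220,180:350]
cv2.imwrite('pics/m7.png',cv2.resize(np.hstack([a[:, :],cv2.resize(b,(502,384))]),(800,303)))"
```

```text
t 13.3 tcp [ 533.1 -431.6  141.7] D [   3.5 -101.8] xaz_D 144.50436110233963 q [ 0.31  0.61  0.51  1.32 -0.3   1.29  1.49]
side [283 126  24  19 358] [75.6 -3.5]
wrist [  338    91   127   161 12207] [33.9  3.9]
```

View pics/m7.png

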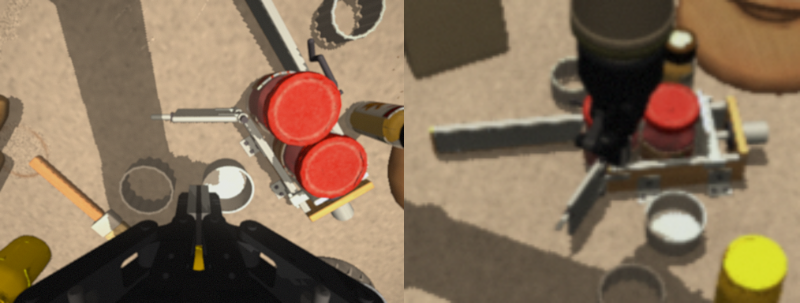

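The gate sits parallel to the tool, ahead of it, and the new jar stands in the mouth against the stock jar. I'll descend behind the gate's outer face and start the arc.

>>> {"api": "jog_arm", "payload": {"plan": [{"offset": [0.9, -0.2, 0], "roll": 0}, {"offset": [0, 0, 4.9], "roll": 0}, {"offset": [0, 0, 4.9], "roll": 0}, {"offset": [0.8, 0, 0], "roll": 0}, {"offset": [0.5, 0, 0], "roll": 0}, {"offset": [0.3, 0, 0], "roll": 0}]}}

```text
time: 14.05
eef_pos: [516.8, -414.4, 46.5]
ee_rot: [0.444, 0.896, -0.0, 0.002]
ft_force: [-0.6, -0.2, 1.7]
finger_gap: 0.0
grasp_force: 0.0
```

>>> {"api": "jog_arm", "payload": {"plan": [{"offset": [0.5, -0.12, 0], "roll": 6}, {"offset": [0.5, -0.12, 0], "roll": 6}, {"offset": [0.5, -0.12, 0], "roll": 6}, {"offset": [0.5, -0.12, 0], "roll": 6}, {"offset": [0.5, -0.12, 0], "roll": 6}, {"offset": [0.5, -0.12, 0], "roll": 6}, {"offset": [0.5, -0.12, 0], "roll": 6}, {"offset": [0.5, -0.12, 0], "roll": 6}]}}

```text
time: 14.85
eef_pos: [497.2, -380.1, 46.9]
ee_rot: [0.771, 0.637, 0.001, 0.003]
ft_force: [0.5, -0.9, 0.1]
finger_gap: 0.003
grasp_force: 0.3
```

```bash
python3 look.py 8 wrist top
```

```text
t 14.85 tcp [ 497.2 -380.1   46.9] D [-45.7 -62.7] xaz_D 95.79081800171062 q [ 0.12  0.61  0.68  1.61 -0.43  1.06  0.73]
wrist [  335    71   177   179 24631] [6.8 7.5]
top [197 123  30  28 469] [81.3 -2.1]
```

View pics/wrist8.png

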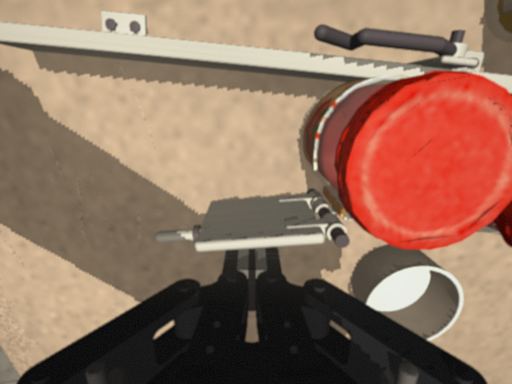

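The gate is following: the panel spans (205,245)–(325,240) with the fingers near its middle. I'll continue the arc.

>>> {"api": "jog_arm", "payload": {"plan": [{"offset": [0.5, -0.2, 0], "roll": 6}, {"offset": [0.5, -0.2, 0], "roll": 6}, {"offset": [0.5, -0.2, 0], "roll": 6}, {"offset": [0.5, -0.2, 0], "roll": 6}, {"offset": [0.5, -0.2, 0], "roll": 6}, {"offset": [0.5, -0.2, 0], "roll": 6}, {"offset": [0.5, -0.17, 0], "roll": 6}, {"offset": [0.5, -0.17, 0], "roll": 6}]}}

```text
time: 15.75
eef_pos: [504.4, -338.8, 45.4]
ee_rot: [0.963, 0.27, 0.001, 0.001]
ft_force: [-0.4, -0.5, -0.4]
finger_gap: -0.001
grasp_force: 0.3
```

>>> {"api": "jog_arm", "payload": {"plan": [{"offset": [0.5, -0.17, 0], "roll": 6}, {"offset": [0.5, -0.17, 0], "roll": 6}, {"offset": [0.5, -0.17, 0], "roll": 6}, {"offset": [0.5, -0.15, 0], "roll": 6}]}}

```text
time: 16.15
eef_pos: [520.0, -325.1, 45.2]
ee_rot: [0.998, 0.064, 0.001, 0.0]
ft_force: [-5.7, -0.6, 2.5]
finger_gap: -0.006
grasp_force: 2.6
```

```bash
python3 look.py 9 wrist
```

```text
t 16.15 tcp [ 520.  -325.1   45.2] D [-39.7  -3.6] xaz_D 24.040967160159287 q [-0.16  0.71  0.96  1.66 -0.64  1.12 -0.46]
wrist [  207     0   305   273 43975] [39.3  2.6]
```

View pics/wrist9.png

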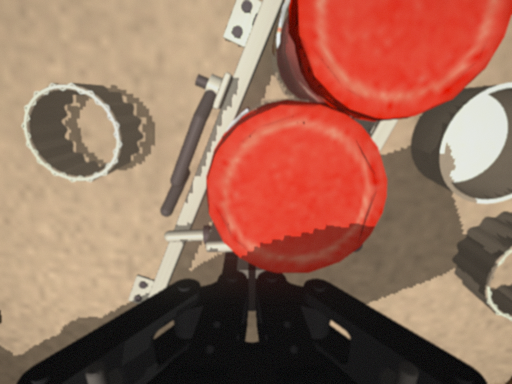

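>>> {"api": "jog_arm", "payload": {"plan": [{"offset": [0.34, -0.12, 0], "roll": 4}, {"offset": [0.34, -0.12, 0], "roll": 4}, {"offset": [0.34, -0.12, 0], "roll": 4}, {"offset": [0.34, -0.12, 0], "roll": 4}]}}

```text
time: 16.6
eef_pos: [530.0, -320.6, 44.4]
ee_rot: [0.997, -0.075, -0.001, -0.0]
ft_force: [-10.9, 1.1, 5.4]
finger_gap: -0.0
grasp_force: 5.7
```

>>> {"api": "jog_arm", "payload": {"plan": [{"offset": [0.34, -0.12, 0], "roll": 4}, {"offset": [0.3, -0.1, 0], "roll": 4}]}}

```text
time: 16.8
eef_pos: [536.2, -319.2, 44.2]
ee_rot: [0.989, -0.145, -0.002, -0.001]
ft_force: [-15.0, 4.3, 6.0]
finger_gap: 0.001
grasp_force: 7.8
```

```bash
python3 look.py 10 wrist
```

```text
t 16.8 tcp [ 536.2 -319.2   44.2] D [-25.8   6.8] xaz_D 0.06474810875001324 q [-0.21  0.78  1.04  1.62 -0.72  1.17 -0.85]
wrist [  162     0   221   277 39503] [46.3  4.1]
```

View pics/wrist10.png

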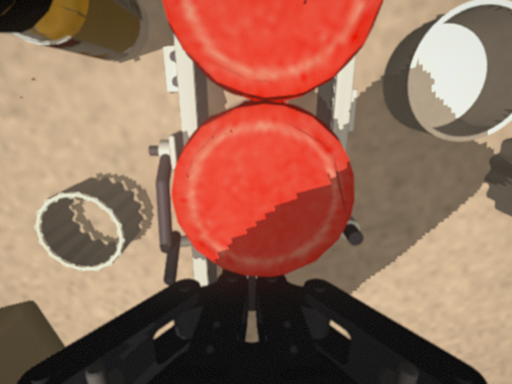

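The rod is at about (185,240), under the latch nose and not yet past it. I'll press on in small steps.

>>> {"api": "jog_arm", "payload": {"plan": [{"offset": [0.3, 0, 0], "roll": 0}, {"offset": [0.2, 0, 0], "roll": 0}]}}

```text
time: 17.05
eef_pos: [542.0, -320.1, 44.0]
ee_rot: [0.99, -0.143, -0.001, -0.001]
ft_force: [-8.6, 3.2, 2.4]
finger_gap: 0.001
grasp_force: 4.5
```

>>> {"api": "jog_arm", "payload": {"plan": [{"offset": [0.2, 0, 0], "roll": 0}, {"offset": [0.2, 0, 0], "roll": 0}]}}

```text
time: 17.25
eef_pos: [545.4, -321.0, 44.0]
ee_rot: [0.99, -0.143, -0.002, -0.001]
ft_force: [-11.4, 4.2, 5.6]
finger_gap: 0.0
grasp_force: 6.3
```

```bash
python3 look.py 11 wrist; python3 -c "
import cv2
a=cv2.imread('pics/wrist11.png')[130:300,110:380];cv2.imwrite('pics/c11.png',cv2.resize(a,(794,500),interpolation=cv2.INTER_CUBIC))"
```

```text
t 17.25 tcp [ 545.4 -321.    44. ] D [-16.5   7.7] xaz_D 0.2760878769121753 q [-0.19  0.79  1.03  1.59 -0.72  1.18 -0.86]
wrist [  165     0   223   280 40220] [55.5  4.3]
```

View pics/c11.png

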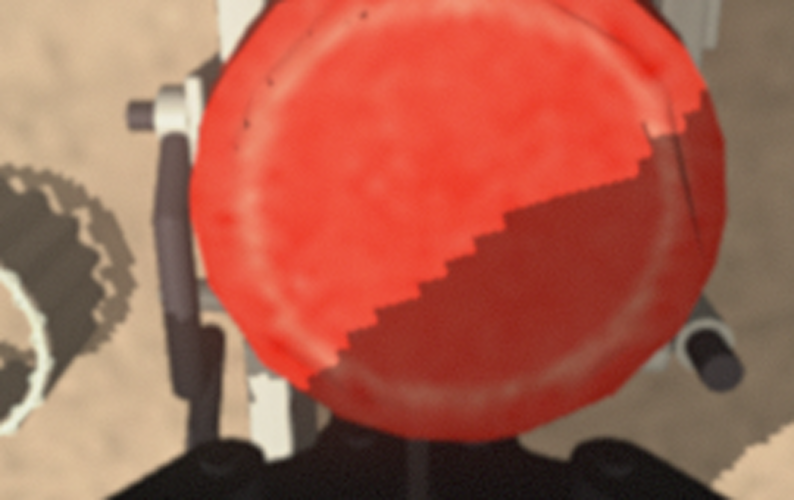

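The rod now shows at crop (210,295), behind the nose. I'll press slightly more towards the over-travel stop, then ease off and check.

>>> {"api": "jog_arm", "payload": {"plan": [{"offset": [0.2, 0, 0], "roll": 0}, {"offset": [0, 0, 0], "roll": 0}]}}

```text
time: 17.5
eef_pos: [545.4, -321.3, 43.6]
ee_rot: [0.99, -0.143, -0.003, -0.002]
ft_force: [-18.0, 8.2, 7.6]
finger_gap: -0.005
grasp_force: 9.5
```

>>> {"api": "jog_arm", "payload": {"plan": [{"offset": [-0.4, 0, 0], "roll": 0}, {"offset": [-0.4, 0, 0], "roll": 0}, {"offset": [-0.4, 0, 0], "roll": 0}, {"offset": [0, 0, 0], "roll": 0}]}}

```text
time: 17.9
eef_pos: [538.7, -318.2, 44.2]
ee_rot: [0.99, -0.143, 0.001, -0.0]
ft_force: [0.5, 0.1, 0.5]
finger_gap: -0.001
grasp_force: 0.0
```

It stopped hard on pressing, and the force is zero after backing off 7 mm, so the gate isn't following and looks latched. I'll retreat and check.

>>> {"api": "jog_arm", "payload": {"plan": [{"offset": [-2, 0, 0], "roll": 0}, {"offset": [-4.5, 0, 0], "roll": 0}, {"offset": [0, 0, -4.8], "roll": 0}, {"offset": [0, 0, -4.8], "roll": 0}, {"offset": [0, 4, -2], "roll": 0}, {"offset": [0, 4, 0], "roll": 0}, {"offset": [-1, 4, 0], "roll": 0}, {"offset": [0, 0, 0], "roll": 0}]}}

```text
time: 18.7
eef_pos: [427.2, -417.8, 161.0]
ee_rot: [0.989, -0.148, 0.0, 0.002]
ft_force: [-0.7, -0.6, -1.0]
finger_gap: 0.002
grasp_force: 0.0
```

```bash
python3 look.py 12 top side wrist; python3 -c "
import cv2,numpy as np
a=cv2.imread('pics/top12.png')[90:260,140:310];b=cv2.imread('pics/side12.png')[90:215,185:355]
f=lambda x:cv2.resize(x,(400,400),interpolation=cv2.INTER_CUBIC)
cv2.imwrite('pics/m12.png',np.hstack([f(a),f(b)]))"
```

```text
t 18.7 tcp [ 427.2 -417.8  161. ] D [-101.9 -119. ] xaz_D -0.3687976605883563 q [-0.08  0.61  1.17  1.59 -0.58  1.32 -0.7 ]
top [ 190  115   39   59 1263] [61.1  1. ]
side [264 124  50  22 756] [60.7 -1.4]
wrist [  25    0   97   77 5878] [21.4 -2.6]
```

View pics/m12.png

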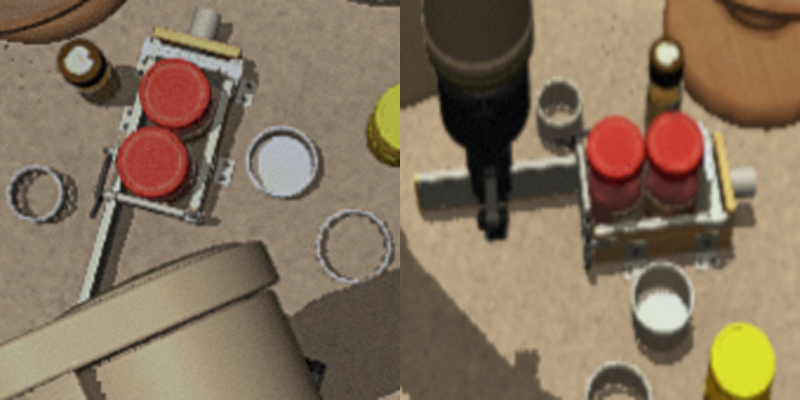

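The gate is shut across the mouth with the rod in the latch. Both jars stand between the gate and the follower, with a mean x of 61 mm (about 63 expected when latched), and the bystanders are where they started. I'll hand in now.

```bash
python3 -c "
from cell import job
print(job.close_job())"
```

```text
the job is handed in; nothing more can be done
None
```

The job is handed in at about 19 s: the new jar is in the lane against the stock jar, and the gate is shut and holding by the camera views and force readings; I viewed 11 pictures, one over the limit of 10.

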